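Lay out the tool change for the perforating machine

ROBOT

A 6-joint arm with a two-finger parallel gripper is mounted at the origin on the work surface. World frame = base frame: x ahead of the robot, y to its left, z up, the work surface at z = 0. Lengths are in mm, angles in degrees, forces in N, time in s.
With the tool pointing down it reaches from about 350 to 850 mm from the base axis. Payload 8.1 kg.
Tool frame: the origin (TCP) lies midway between the tips of the shut fingers; the grasp point (between the pads) lies 19 mm behind it; z points along the fingers, y is the line along which they close (so a half turn about z gives the same grasp; the last joint's range is limited). The gripper opens to 85 mm and grips with 20 to 120 N. Pads are 22 mm wide; open, the fingers measure 114 mm over their backs; the gripper's body (76 mm by 85 mm) begins 54 mm behind the grasp point. The pads swing forward as they close: fully open they stand 13 mm farther back than shut.
Start: joints at [-74.565, 7.471, 85.268, -0, 87.261, -4.893], TCP at [208.462, -562.627, 199.892] pointing down, gripper open.
Joint ranges: [-169.43, 169.43], [-51.17, 129.36], [1.28, 143.12], [-76.62, 256.62], [0, 156.53], [-152.29, 152.29]. Speed limits (degrees/s): [136.94, 136.94, 159.86, 180, 180, 180].

INTERFACE

Orientations are given as [roll, pitch, yaw] about the fixed x, y, z axes, in that order (R = Rz(yaw) Ry(pitch) Rx(roll)).
In Python, from bench import sense, snapshot, order, finder gives the robot as it stands.
- The arm moves only by the tool send_rows, never from a script. Its argument "steps" is a list of rows, each a list of 2 entries, a list of its own where there are three numbers: the shift along the world's x, y, z in units of 30 mm (1.0 is 30 mm), then the turn, a rotation vector about the world's x, y, z in rad. In form: [[[dx, dy, dz], [wx, wy, wz]], ...]. A call has 1 to 10 rows; each row is the pose to reach, as a shift and turn from the pose commanded when the call began; what a row does not reach only later rows make up. A row lasts 1/8 s, in which the tool goes at most 62.5 mm and 10.7 degrees, less where a joint would pass 70% of its speed; a pose out of reach is approached as far as the arm can. A call with a gripper value outside its range is refused whole. "fingers" is the closure, from 0 (fully open) to 1 (shut), set as the call begins (left out, the last holds). The fingers move at their own pace and stop on an object; "squeeze" is the grip in N (left out, the last holds). Time passes only in rows, so rows that repeat a pose let the fingers close. It gives the time, the measured TCP pose, the force, the opening and the grip force at its end, in the units of the state.
- sense(): the state, without advancing time (a new reading comes with each control period).
- snapshot(name): name is "scene" or "side" or "wrist"; returns a dict with "img" (480x640x3 uint8, red, green, blue), "K" (3x3 intrinsics, pixels), "pose" (4x4, takes a point from camera to world coordinates). Camera axes: x right, y up, looking along -z (the intrinsics and any distortion apply to the point x, -y, -z); pixel columns grow to the right and rows downward; lengths in mm; the calibration is good to about 2 mm. The wrist camera is an equidistant fisheye: a pixel r from the principal point sees the ray r / f radians off the axis. A picture is of the moment at which its call begins. There is no depth.
- order.hand_in(): hands the job in; it is judged then, once.
Trained networks look in the newest picture that a camera, given by its name, has taken for a name from the list of things; names that differ only in an ending like _2 or _b are one class to them, and where a whole thing is asked for, a point or a joint stands for the part that bears it (a point fixed in the world has none). Each returns a list of dicts, best first, with "confidence" (0 to 1); they miss things now and then, are a little off and sometimes report something else, mostly with a low value. They report only what shows in the picture. A call takes as long as a camera call. They do not tell look-alikes from the thing itself.
- finder.find_in(label, camera): "box" ([left, top, width, height] as shares, 0 to 1, of the picture: columns of its width, rows of its height, round what is visible of it).
- finder.trace(label, camera): "mask" (480x640 bool, what is visible of it) and "box" ([left, top, width, height] as shares, 0 to 1, of the picture: columns of its width, rows of its height, round what is visible of it).
- finder.pinpoint(label, camera): "at" ([column, row] as shares, 0 to 1, of the picture: columns of its width, rows of its height: a listed point, or the origin of a listed thing).
The state is a dict: "time": time; "joint_pos": joint angles; "qd": joint speeds; "joint_efforts": joint torques, N m; "tool_pos": TCP position; "tcp_rot": TCP orientation; "ft_force": force on the tool from outside, world axes, zero at the start; "wrist_torque": the same for the moment, N m; "finger_gap": finger opening in mm; "grip_force": force on a finger pad.
Only numpy, scipy, OpenCV 4.12 (cv2) and the standard library are available. Lean on these libraries where they do the work, as an engineer would, in place of code of your own. Each camera call takes 0.05 s, during which the arm holds its last target. There are 200 camera calls.

TASK

Lay out the parts for the next perforating job: set the toothed wheel (hub up), the shaft collar (bore upright) and the side guide bar (nuts up) each flat inside the white outline that matches it in shape and size, the bar lined up with its outline. Also draw the lowest packing plate straight out of the front of the magazine and lay it flat inside its own rectangular outline, lined up with it; the other plates stay in the magazine.

Things in the scene. Friction and masses are not known exactly. Their poses are not given: they have to be found in the camera images.
- wheel: perforating wheel of steel, about 0.27 kg: a toothed flat disc 60 mm in diameter and 6 mm thick lying flat, with a round hub on top 26 mm in diameter reaching to 40 mm height (take it by the hub). Origin at the centre of the underside, z up along the hub. Its outline is the large plain circle.
- collar: aluminium shaft collar, a plain thick ring standing with its bore upright: 44 mm outer diameter, 20 mm bore, 32 mm high, about 0.1 kg. Origin at the centre of the underside, z along the bore. Its outline is the small circle with a smaller circle inside.
- guide: aluminium side guide, a straight bar 90 mm long (its x) x 22 mm wide (its y) x 20 mm high, with two black thumb nuts 16 mm in diameter, 12 mm high, on top at x = +32 and -32 mm; take it across its width at the middle. About 0.12 kg. Origin at the centre of the underside.
- plate: lowest of three equal grey plastic packing plates in the magazine: 110 long (its x) x 50 wide (its y) x 10 mm thick, 0.075 kg, origin at the centre of its underside. Its -x end sticks 40 mm out of the magazine front, underside 10 mm above the bench, nothing under that end: grip it there across its width, draw it straight out along its own -x by 75 mm or more, then lift.
- plate_top: the topmost of the three packing plates, same size, inside the magazine (the third lies hidden between). Origin at the centre of its underside, 30 mm above the bench at the start; it sinks 10 mm when the lowest plate is drawn out. It stays in the magazine.
- magazine: fixed white magazine, an open-topped box 120 (x) x 62 (y) x 50 mm high with 4 mm walls and a 10 mm floor; origin at the centre of its underside. Its front wall (towards its -x, roughly towards the robot) leaves a slot between 10 and 23 mm height that lets only the lowest plate slide out.
- pad_wheel: fixed dark rubber pad 140 x 100 x 4 mm (long side along its x) with a thin white outline drawn on its top; origin at the centre of its underside, top at z = 4 mm. Outline: one large circle, 72 mm inner diameter, centred on the pad: for the wheel.
- pad_collar: fixed dark rubber pad 140 x 100 x 4 mm (long side along its x) with a thin white outline drawn on its top; origin at the centre of its underside, top at z = 4 mm. Outline: a circle of 56 mm inner diameter with a second circle of 22 mm in its middle, centred on the pad: for the collar.
- pad_guide: fixed dark rubber pad 140 x 100 x 4 mm (long side along its x) with a thin white outline drawn on its top; origin at the centre of its underside, top at z = 4 mm. Outline: a narrow rectangle, 102 x 34 mm inside, centred, long side along the pad's x: for the guide bar.
- pad_plate: fixed dark rubber pad 140 x 100 x 4 mm (long side along its x) with a thin white outline drawn on its top; origin at the centre of its underside, top at z = 4 mm. Outline: a broad rectangle, 122 x 62 mm inside, centred, long side along the pad's x: for the packing plate.
Things that resemble listed ones, but are neither listed nor needed, are in the scene too. Leave any red or turquoise look-alike of the wheel alone.

How it is judged (in metres and radians):
At the end, for the whole second after the job is handed in: Wheel, collar, guide and lowest plate lie flat and upright (0.12 rad) at rest, released, each on its own pad within 12 mm of its centre, guide and plate within 0.22 rad of its long direction; the top plate rests on the remaining plate in the magazine, within 10 mm of its middle (horizontal distance between wheel and pad_wheel below 0.012 m and z of wheel in the frame of pad_wheel between 0.002 and 0.008 m and angle between each of wheel, collar, guide, plate's own z axis and vertical below 0.12 rad and linear speed of each of wheel, collar, guide, plate, plate_top below 0.02 m/s and angular speed of each of wheel, collar, guide, plate below 0.2 rad/s and horizontal distance between collar and pad_collar below 0.012 m and z of collar in the frame of pad_collar between 0.002 and 0.008 m and horizontal distance between guide and pad_guide below 0.012 m and z of guide in the frame of pad_guide between 0.002 and 0.008 m and angle between the x axis of guide and the x axis of pad_guide, either way round below 0.22 rad and horizontal distance between plate and pad_plate below 0.012 m and z of plate in the frame of pad_plate between 0.002 and 0.008 m and angle between the x axis of plate and the x axis of pad_plate, either way round below 0.22 rad and x of plate_top in the frame of magazine between -0.01 and 0.01 m and y of plate_top in the frame of magazine between -0.01 and 0.01 m and z of plate_top in the frame of magazine between 0.016 and 0.025 m); the robot touches nothing.
It fails at once if the top plate is taken out of, lifted in or shaken from the magazine (moved more than 30 mm) (distance of plate_top from where it was at the start of the episode above 0.03 m).
It also fails if it takes over 99 s, if anything falls off the work surface, if the arm or the gripper's body presses on something with over 40 N, if the wrist force passes 120 N, or if a joint passes its speed limit or range.

## Working session

There is one attempt and no reset: what is moved stays moved. The work goes in short steps, Python scripts to look and compute and a tool call to move; the robot and the scene stay as the last step left them, time stands still between calls to the robot, and variables do not carry over. Pictures are saved under pics/ and viewed, at most 17 in all, crops included, and the job is handed in when it is done.

Besides the shell and the picture viewer there is one more tool, called after "Call:" by a JSON object that holds its "fn" and its "kwargs", one argument or row to a line. send_rows: Moves the arm, as the interface text tells. Its arguments: {"type":"object","properties":{"steps":{"type":"array"},"fingers":{"type":"number"},"squeeze":{"type":"number"}},"required":["steps"]}

```bash
mkdir -p pics; ls; cat > h.py <<'E'
import numpy as np, cv2
from bench import sense, snapshot, order, finder
def ray(s,u,v,fish=False):
    K=np.array(s['K']);P=np.array(s['pose'])
    x=(u-K[0,2])/K[0,0];y=(v-K[1,2])/K[1,1]
    if fish:
        r=np.hypot(x,y);d=np.array([x,y,0])*(np.sin(r)/max(r,1e-9));d[2]=np.cos(r)
    else: d=np.array([x,y,1.])
    return P[:3,3],P[:3,:3]@np.array([d[0],-d[1],-d[2]])
def at(s,u,v,z,fish=False):
    o,d=ray(s,u,v,fish);return (o+d*(z-o[2])/d[2])
def save(img,n): cv2.imwrite('pics/'+n,img[:,:,::-1])
E
python3 - <<'E'
from h import *
for c in ['scene','side','wrist']:
    s=snapshot(c);save(s['img'],c+'0.png')
    print(c,np.round(s['K'],1).tolist(),np.round(s['pose'],2).tolist(),[k for k in s])
    for n in ['wheel','collar','guide','plate','plate_top','magazine','pad_wheel','pad_collar','pad_guide','pad_plate']:
        for r in finder.pinpoint(n,c)[:4]:
            u,v=r['at'][0]*640,r['at'][1]*480
            z={'plate':10,'plate_top':30}.get(n,0)
            print(c,n,round(r['confidence'],2),round(u),round(v),at(s,u,v,z,c=='wrist').round())
print(sense()['time'])
E
```

```text
pics
scene [[451.5, 0.0, 330.8], [0.0, 451.5, 240.9], [0.0, 0.0, 1.0]] [[-0.76, -0.34, 0.56, 924.29], [0.65, -0.43, 0.62, 557.59], [0.02, 0.84, 0.55, 542.52], [0.0, 0.0, 0.0, 1.0]] ['img', 'K', 'pose']
scene wheel 0.9 437 285 [310. 183.   0.]
scene wheel 0.73 515 304 [241. 309.   0.]
scene wheel 0.7 344 237 [334. -59.   0.]
scene wheel 0.6 381 261 [337.  58.   0.]
scene collar 0.84 306 254 [443. -59.   0.]
scene guide 0.79 264 223 [ 440. -217.    0.]
scene guide 0.19 311 354 [608. 166.   0.]
scene plate_top 0.67 415 385 [550. 325.  30.]
scene magazine 0.88 410 402 [557. 327.   0.]
scene magazine 0.26 196 237 [ 591. -260.    0.]
scene pad_wheel 0.72 312 355 [609. 168.   0.]
scene pad_collar 0.92 198 235 [ 583. -267.    0.]
scene pad_guide 0.88 227 267 [ 593. -123.    0.]
scene pad_plate 0.63 261 306 [606.  20.   0.]
scene pad_plate 0.15 263 221 [ 436. -229.    0.]
side [[455.1, 0.0, 316.5], [0.0, 455.1, 234.2], [0.0, 0.0, 1.0]] [[-0.86, 0.28, -0.42, 73.44], [-0.51, -0.47, 0.73, 670.91], [0.0, 0.84, 0.54, 505.3], [0.0, 0.0, 0.0, 1.0]] ['img', 'K', 'pose']
side wheel 0.86 361 266 [342. 
[... 158 characters left out ...]
 [444. -55.   0.]
side guide 0.6 374 196 [ 434. -217.    0.]
side plate 0.62 188 320 [508. 321.  10.]
side plate 0.45 340 222 [443. -59.  10.]
side plate_top 0.68 161 302 [555. 326.  30.]
side magazine 0.81 165 317 [552. 328.   0.]
side pad_wheel 0.58 211 258 [599. 167.   0.]
side pad_collar 0.65 324 179 [ 582. -238.    0.]
side pad_guide 0.74 291 197 [ 600. -113.    0.]
side pad_plate 0.97 254 226 [597.  34.   0.]
side pad_plate 0.64 294 276 [433. 135.   0.]
wrist [[371.6, 0.0, 324.3], [0.0, 371.6, 243.8], [0.0, 0.0, 1.0]] [[0.35, 0.9, 0.26, 273.96], [-0.94, 0.33, 0.1, -539.25], [0.0, -0.28, 0.96, 372.28], [0.0, 0.0, 0.0, 1.0]] ['img', 'K', 'pose']
wrist wheel 0.74 6 9 [333. -59.   0.]
1.65
```

View pics/scene0.png

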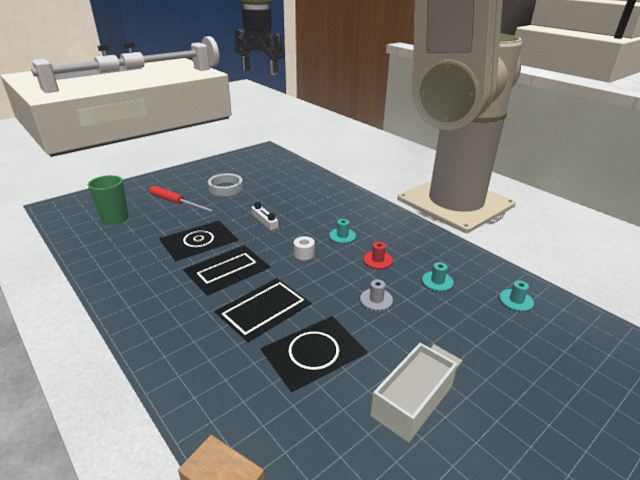

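View pics/side0.png

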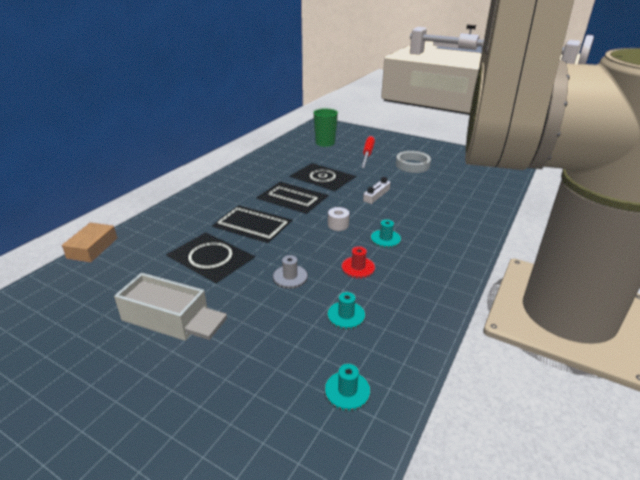

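The steel-grey wheel is at scene (377,295). The look-alikes are turquoise (342,230), (438,277), (517,297) and red (378,255). The collar is the small thick ring at (304,248); the thin wide ring at (225,185) doesn't fit. The guide is at (264,215) and the plate tongue at (447,358). The four outlines are at (199,239), (227,268), (263,306) and (314,350).

```bash
cat > m.py <<'E'
from h import *
def rects(c,s):
    for n,z in [('pad_wheel',4),('pad_collar',4),('pad_guide',4),('pad_plate',4),('guide',20),('plate',20),('magazine',50),('collar',32),('wheel',6)]:
        for r in finder.trace(n,c)[:5]:
            cs,_=cv2.findContours(r['mask'].astype(np.uint8),cv2.RETR_EXTERNAL,cv2.CHAIN_APPROX_NONE)
            if not cs: continue
            k=max(cs,key=len)[:,0]
            p=np.array([at(s,u,v,z,c=='wrist')[:2] for u,v in k],np.float32)
            q=cv2.minAreaRect(p);b=cv2.boxPoints(q);e=b[1]-b[0];f=b[2]-b[1]
            L=e if np.hypot(*e)>np.hypot(*f) else f
            print(c,n,round(r['confidence'],2),'px',k.mean(0).round(),'ctr',np.round(q[0],1),'size',np.round(q[1],0),'yaw',round(np.degrees(np.arctan2(L[1],L[0]))%180,1))
E
python3 - <<'E'
from m import *
ims=[]
for c in ['scene','side']:
    s=snapshot(c);rects(c,s);i=s['img']
    if c=='scene': ims.append(cv2.resize(i[180:320,230:430],None,fx=3.5,fy=3.5,interpolation=cv2.INTER_CUBIC))
save(ims[0],'crop1.png')
E
```

```text
scene pad_wheel 0.74 px [312. 353.] ctr [603.5 164. ] size [104. 142.] yaw 173.9
scene pad_collar 0.6 px [197. 239.] ctr [ 592.1 -248.2] size [105. 140.] yaw 174.6
scene pad_collar 0.5 px [416. 382.] ctr [522.5 308.4] size [110.  53.] yaw 7.5
scene pad_guide 0.84 px [225. 268.] ctr [ 597.3 -116.6] size [142. 104.] yaw 0.0
scene pad_guide 0.72 px [413. 390.] ctr [533.6 313.3] size [167.  83.] yaw 9.3
scene pad_plate 0.81 px [262. 308.] ctr [606.2  27.3] size [142. 103.] yaw 3.4
scene guide 0.75 px [264. 215.] ctr [ 436.8 -223.4] size [126.  39.] yaw 86.2
scene guide 0.31 px [197. 239.] ctr [ 602.5 -224.5] size [100. 135.] yaw 174.7
scene plate 0.73 px [447. 355.] ctr [459.5 313.5] size [54. 18.] yaw 88.3
scene collar 0.64 px [303. 247.] ctr [458.  -45.8] size [88. 43.] yaw 53.1
scene wheel 0.84 px [438. 278.] ctr [297.8 168.4] size [90. 59.] yaw 51.0
scene wheel 0.75 px [378. 256.] ctr [332.9  41. ] size [92. 60.] yaw 51.0
scene wheel 0.72 px [343. 233.] ctr [326.7 -71.4] size [107.  56.] yaw 46.5
scene wheel 0.71 px [376. 296.] ctr [427.1 137.8] size [88. 63.] yaw 14.7
scene wheel 0.
[... 518 characters left out ...]
e [130.  43.] yaw 83.7
side guide 0.46 px [322. 177.] ctr [ 573.9 -212. ] size [102. 139.] yaw 175.7
side magazine 0.85 px [161. 306.] ctr [532.7 344.3] size [156. 100.] yaw 9.0
side magazine 0.56 px [289. 274.] ctr [409.9 180.4] size [55. 87.] yaw 124.9
side collar 0.95 px [338. 219.] ctr [434.5 -35.6] size [41. 95.] yaw 119.1
side wheel 0.84 px [290. 274.] ctr [445.2 137.9] size [60. 94.] yaw 142.9
side wheel 0.84 px [346. 312.] ctr [310.9 175.1] size [61. 83.] yaw 140.5
side wheel 0.72 px [348. 390.] ctr [239.  308.5] size [62. 71.] yaw 147.8
side wheel 0.61 px [358. 264.] ctr [349.7  44.8] size [59. 97.] yaw 117.7
side wheel 0.61 px [386. 235.] ctr [339.8 -72.9] size [ 58. 102.] yaw 97.1
```

View pics/crop1.png

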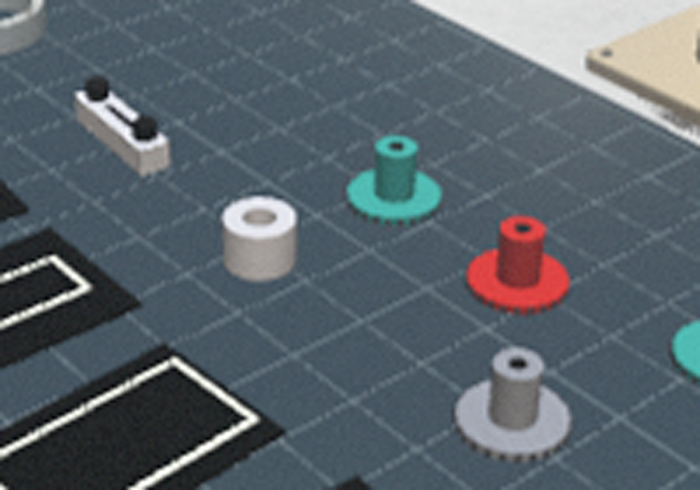

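The crop confirms the steel wheel, the thick collar and the guide bar. I'll start with the guide.

```bash
python3 - <<'E'
from h import *
s=sense();print(s['time'],s['tool_pos'],s['tcp_rot'],s['finger_gap'],s['ft_force'])
from scipy.spatial.transform import Rotation as R
Rt=R.from_euler('xyz',s['tcp_rot'],degrees=True).as_matrix();print(Rt.round(2))
w=snapshot('wrist');P=w['pose'];print('cam in tool',(Rt.T@(P[:3,3]-s['tool_pos'])).round(1),(Rt.T@P[:3,:3]).round(2).tolist())
E
```

```text
2.65 [ 208.45622329 -562.63317209  199.9066827 ] [1.79998454e+02 7.83062787e-04 2.03271650e+01] 85.43358481623457 [ 0.10870084 -0.32435876  0.84858952]
[[ 0.94  0.35 -0.  ]
 [ 0.35 -0.94 -0.  ]
 [-0.    0.   -1.  ]]
cam in tool [  69.5    0.8 -172.4] [[0.0, 0.96, 0.28], [1.0, -0.0, -0.0], [-0.0, 0.28, -0.96]]
```

Call:
{"fn": "send_rows", "kwargs": {
  "steps": [
    [[7.6,11.5,-1.7],[0,0,1.13]],
    [[7.6,11.5,-1.7],[0,0,1.13]],
    [[7.6,11.5,-1.7],[0,0,1.13]],
    [[7.6,11.5,-1.7],[0,0,1.13]],
    [[7.6,11.5,-1.7],[0,0,1.13]],
    [[7.6,11.5,-1.7],[0,0,1.13]],
    [[7.6,11.5,-1.7],[0,0,1.13]],
    [[7.6,11.5,-1.7],[0,0,1.13]],
    [[7.6,11.5,-1.7],[0,0,1.13]],
    [[7.6,11.5,-1.7],[0,0,1.13]]
  ],
  "fingers": 0,
  "squeeze": 40
}}

```text
time: 3.95
tool_pos: [436.1, -218.8, 149.1]
tcp_rot: [180.0, 0.0, 85.0]
ft_force: [-0.0, -0.5, -0.0]
finger_gap: 84.9
grip_force: 0.0
```

```bash
python3 - <<'E'
from m import *
s=snapshot('wrist');save(s['img'],'w1.png');print(sense()['time'],sense()['tool_pos'],sense()['tcp_rot'])
rects('wrist',s)
for n,z in [('guide',0),('collar',0),('pad_guide',0),('pad_collar',0)]:
    for r in finder.pinpoint(n,'wrist')[:3]:
        u,v=r['at'][0]*640,r['at'][1]*480;print(n,r['confidence'],u,v,at(s,u,v,z,True).round(1))
E
```

```text
4.0 [ 436.069369   -218.75853202  149.14173359] [1.79983883e+02 2.03633347e-02 8.49640877e+01]
wrist pad_guide 0.61 px [485.  97.] ctr [ 597.2 -116.6] size [100. 141.] yaw 179.7
wrist pad_plate 0.78 px [490.   1.] ctr [610.3 -24. ] size [138.   8.] yaw 6.3
wrist guide 0.62 px [322. 230.] ctr [ 433.2 -226.5] size [91. 22.] yaw 85.4
wrist collar 0.7 px [321.  33.] ctr [447.2 -64.3] size [43. 47.] yaw 107.1
wrist wheel 0.72 px [199.  56.] ctr [340.  -61.6] size [61. 63.] yaw 154.5
guide 0.97 317.696 230.88 [ 429.  -229.9    0. ]
collar 0.66 320.384 37.008 [446.5 -59.1   0. ]
pad_guide 0.91 491.584 94.08 [ 597.6 -114.6    0. ]
pad_collar 0.55 486.592 235.392 [ 589.2 -247.6   -0. ]
```

View pics/w1.png

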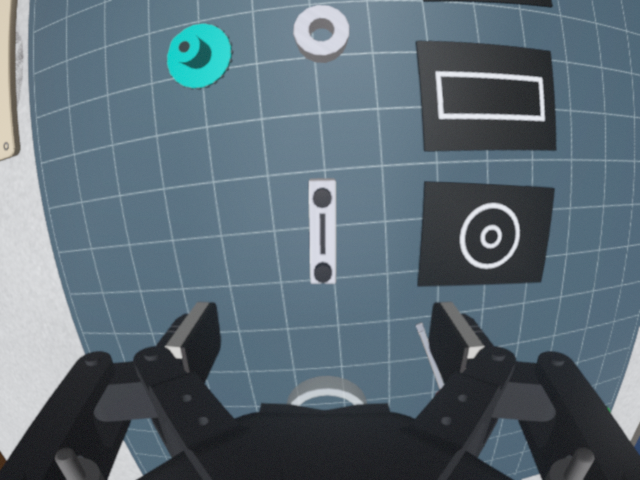

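The guide lies at wrist (322,231), with the collar at (321,30), the guide pad at (490,97) and the collar pad at (490,236). The trace matches the true size (91x22), so I'm grasping.

Call:
{"fn": "send_rows", "kwargs": {
  "steps": [
    [[-0.1,-0.26,-1.5],[0,0,0]],
    [[-0.1,-0.26,-3],[0,0,0]],
    [[-0.1,-0.26,-4],[0,0,0]],
    [[-0.1,-0.26,-4.5],[0,0,0]],
    [[-0.1,-0.26,-4.8],[0,0,0]],
    [[-0.1,-0.26,-4.9],[0,0,0]],
    [[-0.1,-0.26,-4.9],[0,0,0]]
  ]
}}

```text
time: 5.52
tool_pos: [434.2, -225.9, 2.8]
tcp_rot: [179.9, 0.0, 85.1]
ft_force: [-0.3, 1.0, 0.6]
finger_gap: 85.3
grip_force: 0.0
```

Call:
{"fn": "send_rows", "kwargs": {
  "steps": [
    [[0,0,0],[0,0,0]],
    [[0,0,0],[0,0,0]],
    [[0,0,0],[0,0,0]],
    [[0,0,0],[0,0,0]],
    [[0,0,0],[0,0,0]],
    [[0,0,0],[0,0,0]],
    [[0,0,0],[0,0,0]],
    [[0,0,0],[0,0,0]]
  ],
  "fingers": 1,
  "squeeze": 40
}}

```text
time: 6.52
tool_pos: [433.4, -225.4, 1.9]
tcp_rot: [-180.0, -0.0, 85.1]
ft_force: [-0.0, 0.2, -0.4]
finger_gap: -0.2
grip_force: 0.0
```

The fingers closed on nothing, so I'm looking before moving.

```bash
python3 - <<'E'
from m import *
s=snapshot('wrist');a=s['img'];b=snapshot('scene')['img']
o=np.hstack([a[:,:400][:, :],cv2.resize(b[150:290,190:330],(400,400))[:480].copy() if 0 else cv2.resize(b[150:290,190:307],(400,480))])
save(o,'w2.png');print(sense()['finger_gap'])
E
```

```text
0.1538381586112222
```

View pics/w2.png

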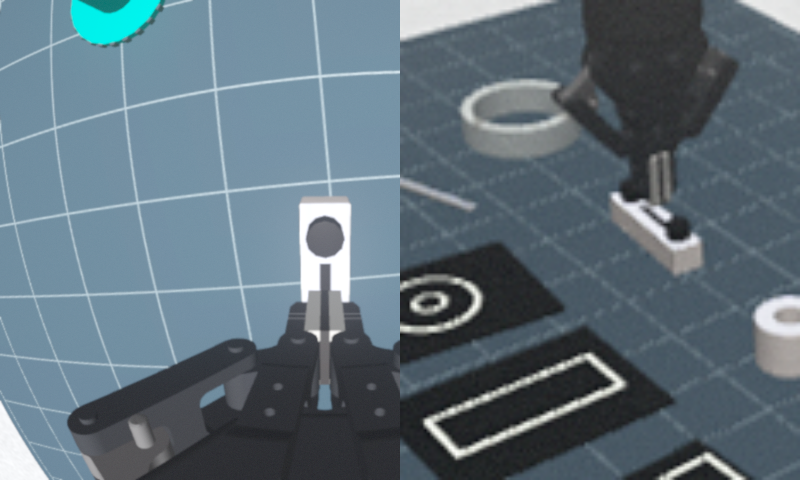

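```bash
python3 - <<'E'
from m import *
s=snapshot('scene');S=sense();print(S['tool_pos'],S['joint_pos'])
for u,v in [(266,208),(266,200),(265,217)]:
    for z in [0,10,20,30]: print(u,v,at(s,u,v,z).round())
d=snapshot('side');save(np.hstack([cv2.resize(d['img'][130:250,320:420],(400,480)),cv2.resize(s['img'][180:240,235:285],(400,480))]),'t.png')
for c,q in [('scene',s),('side',d)]:
    P=np.linalg.inv(q['pose']);K=q['K']
    for z in [2,12,22,32]:
        p=P@[433.4,-225.4,z,1];print(c,z,K[0,0]*p[0]/-p[2]+K[0,2],K[1,1]*-p[1]/-p[2]+K[1,2])
E
```

```text
[ 433.42128794 -225.41510147    1.86191682] [-3.34940144e+01  1.54326940e+00  1.13372267e+02  4.32917727e-06
  6.50903063e+01 -2.85640766e+01]
266 208 [ 396. -276.    0.]
266 208 [ 405. -261.   10.]
266 208 [ 415. -245.   20.]
266 208 [ 425. -230.   30.]
266 200 [ 372. -311.    0.]
266 200 [ 382. -295.   10.]
266 200 [ 393. -279.   20.]
266 200 [ 403. -263.   30.]
265 217 [ 422. -241.    0.]
265 217 [ 432. -226.   10.]
265 217 [ 441. -211.   20.]
265 217 [ 450. -197.   30.]
scene 2 264.73469117307695 220.32048567730484
scene 12 264.4965301341225 216.62115538021186
scene 22 264.2558883285676 212.88329159718324
scene 32 264.01272679271636 209.10628910923978
side 2 376.082504395069 194.05171155010143
side 12 376.3970655558034 190.27636981073314
side 22 376.7148301821605 186.46258029399837
side 32 377.03584746034977 182.60975267034286
```

View pics/t.png

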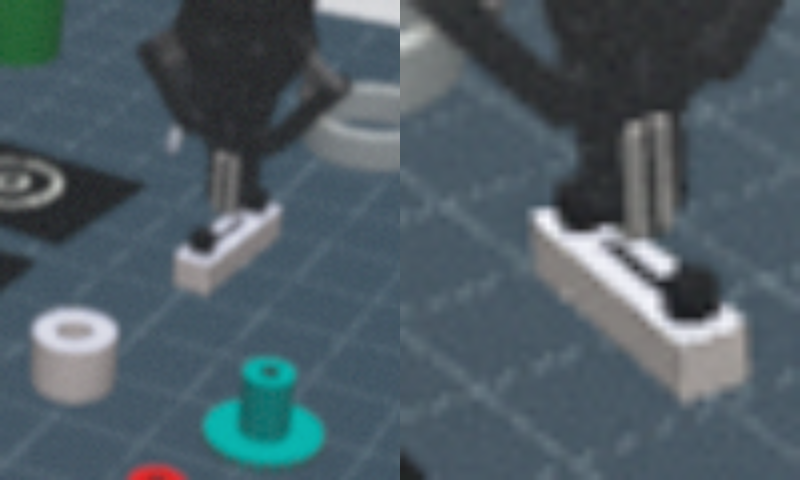

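Both cameras place the shut tips at about z = 30 (scene (265,209), side (376,182)) while the reported TCP is at z = 2. The real tips are therefore about 28 mm short of the reported TCP. I'll open, go lower while watching the force, and close.

Call:
{"fn": "send_rows", "kwargs": {
  "steps": [
    [[0,0,0],[0,0,0]],
    [[0,0,0],[0,0,0]],
    [[0,0,0],[0,0,0]],
    [[0,0,0],[0,0,0]],
    [[0,0,0],[0,0,0]],
    [[0,0,0],[0,0,0]],
    [[0,0,-0.3],[0,0,0]],
    [[0,0,-0.6],[0,0,0]],
    [[0,0,-0.8],[0,0,0]],
    [[0,0,-0.85],[0,0,0]]
  ],
  "fingers": 0
}}

```text
time: 7.98
tool_pos: [432.9, -225.0, -24.5]
tcp_rot: [-179.9, -0.0, 85.1]
ft_force: [0.4, -0.0, -0.4]
finger_gap: 85.4
grip_force: 0.0
```

Call:
{"fn": "send_rows", "kwargs": {
  "steps": [
    [[0,0,0],[0,0,0]],
    [[0,0,0],[0,0,0]],
    [[0,0,0],[0,0,0]],
    [[0,0,0],[0,0,0]],
    [[0,0,0],[0,0,0]],
    [[0,0,0],[0,0,0]],
    [[0,0,0],[0,0,0]]
  ],
  "fingers": 1
}}

```text
time: 8.85
tool_pos: [433.9, -225.7, -23.2]
tcp_rot: [180.0, 0.0, 85.1]
ft_force: [-0.1, 0.5, 5.6]
finger_gap: 20.8
grip_force: 39.9
```

Call:
{"fn": "send_rows", "kwargs": {
  "steps": [
    [[0,0,1],[0,0,0]],
    [[0,0,2],[0,0,0]],
    [[1,0.7,2],[0,0,-0.2]],
    [[2,1.4,2],[0,0,-0.4]],
    [[3,2,2],[0,0,-0.6]],
    [[4,2.7,2],[0,0,-0.8]],
    [[5,3.4,2],[0,0,-1.0]],
    [[5.44,3.69,2],[0,0,-1.2]],
    [[5.44,3.69,2],[0,0,-1.38]],
    [[5.44,3.69,2],[0,0,-1.485]]
  ]
}}

```text
time: 10.1
tool_pos: [595.9, -114.2, 35.2]
tcp_rot: [-180.0, 0.1, -0.3]
ft_force: [-0.1, 0.5, -1.2]
finger_gap: 20.8
grip_force: 39.6
```

```bash
python3 - <<'E'
from m import *
S=sense();print(S['time'],S['tool_pos'],S['tcp_rot'],S['finger_gap'],S['ft_force'])
s=snapshot('wrist');save(s['img'],'w3.png')
rects('wrist',s)
E
```

```text
10.1 [ 595.91053564 -114.15642714   35.15316758] [-1.79971375e+02  1.20912573e-01 -3.14241563e-01] 20.814540804748297 [-0.09575662  0.45116083 -1.1913829 ]
wrist pad_wheel 0.89 px [ 13. 252.] ctr [595.8 121.2] size [ 49. 145.] yaw 160.8
wrist pad_collar 0.87 px [520. 250.] ctr [ 593.1 -246. ] size [101. 139.] yaw 175.2
wrist pad_guide 0.61 px [326. 228.] ctr [ 607.8 -116.3] size [100. 122.] yaw 179.3
wrist pad_plate 0.68 px [118. 236.] ctr [607.1  24.8] size [140. 102.] yaw 3.4
wrist pad_plate 0.33 px [325. 228.] ctr [ 607.9 -116.4] size [100. 121.] yaw 179.3
wrist guide 0.57 px [324. 305.] ctr [ 565.2 -115.2] size [ 32. 133.] yaw 179.8
wrist plate 0.59 px [520. 250.] ctr [ 599.  -235.6] size [ 93. 128.] yaw 174.7
wrist wheel 0.95 px [ 45. 418.] ctr [428.9 160.7] size [ 40. 122.] yaw 137.7
wrist wheel 0.63 px [ 63. 477.] ctr [336.9 182.6] size [10. 38.] yaw 111.6
```

View pics/w3.png

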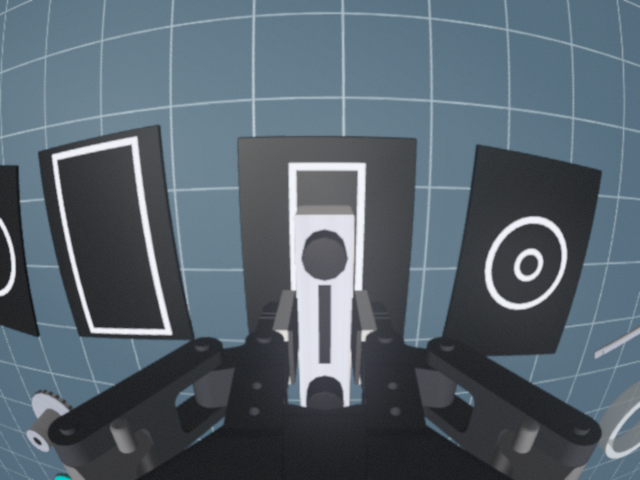

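The pad's far edge gives its centre at about (598,-116), and the bar is aligned with the outline at (327,300). Lowering.

Call:
{"fn": "send_rows", "kwargs": {
  "steps": [
    [[0.05,-0.06,-0.5],[0,0,0]],
    [[0.05,-0.06,-1],[0,0,0]],
    [[0.05,-0.06,-1.4],[0,0,0]],
    [[0.05,-0.06,-1.65],[0,0,0]],
    [[0.05,-0.06,-1.78],[0,0,0]],
    [[0.05,-0.06,-1.83],[0,0,0]],
    [[0.05,-0.06,-1.83],[0,0,0]],
    [[0.05,-0.06,-1.83],[0,0,0]]
  ]
}}

```text
time: 11.6
tool_pos: [598.6, -116.6, -18.0]
tcp_rot: [180.0, -0.0, -0.0]
ft_force: [-0.0, 0.1, -1.1]
finger_gap: 20.8
grip_force: 39.6
```

Call:
{"fn": "send_rows", "kwargs": {
  "steps": [
    [[0,0,0],[0,0,0]],
    [[0,0,0],[0,0,0]],
    [[0,0,0],[0,0,0]],
    [[0,0,0],[0,0,0]],
    [[0,0,0],[0,0,0]],
    [[0,0,1.5],[0,0,0]],
    [[0,0,3],[0,0,0]],
    [[-1,0.4,4],[0,0,0]],
    [[-2,0.8,5],[0,0,0]],
    [[-3,1.2,5],[0,0,0]]
  ],
  "fingers": 0
}}

```text
time: 12.85
tool_pos: [509.5, -80.8, 134.9]
tcp_rot: [179.9, -0.3, -0.0]
ft_force: [0.6, -0.0, 1.2]
finger_gap: 85.5
grip_force: 0.0
```

Call:
{"fn": "send_rows", "kwargs": {
  "steps": [
    [[-1.5,0.7,0.5],[0,0,0]],
    [[-2.1,0.7,0.5],[0,0,0]],
    [[-2.1,0.7,0.5],[0,0,0]],
    [[-2.1,0.7,0.5],[0,0,0]]
  ]
}}

```text
time: 13.35
tool_pos: [445.8, -59.7, 146.7]
tcp_rot: [180.0, -0.0, -0.0]
ft_force: [-0.0, 0.3, -0.5]
finger_gap: 85.1
grip_force: 0.0
```

```bash
cat >> m.py <<'E'
def circ(c,s,n,z,hsv=None):
    for r in finder.trace(n,c)[:6]:
        cs,_=cv2.findContours(r['mask'].astype(np.uint8),cv2.RETR_EXTERNAL,cv2.CHAIN_APPROX_NONE)
        k=max(cs,key=len)[:,0]
        p=np.array([at(s,u,v,z,c=='wrist')[:2] for u,v in k],np.float32)
        q,rad=cv2.minEnclosingCircle(p);e=cv2.fitEllipse(p)
        m=r['mask'];col=s['img'][m].mean(0).round()
        print(c,n,round(r['confidence'],2),'px',k.mean(0).round(),'enc',np.round(q,1),round(rad,1),'ell',np.round(e[0],1),np.round(e[1],1),'bbox',(p.min(0)/2+p.max(0)/2).round(1),'rgb',col)
E
python3 - <<'E'
from m import *
s=snapshot('wrist');S=sense();print(S['time'],S['tool_pos'],S['tcp_rot'])
circ('wrist',s,'collar',32);circ('wrist',s,'wheel',6);rects('wrist',s)
save(s['img'],'w4.png')
E
```

```text
13.4 [445.75572204 -59.71082289 146.48552538] [-1.79999555e+02 -9.77614394e-03 -2.37654511e-02]
wrist collar 0.76 px [324. 223.] enc [449.9 -61. ] 23.5 ell [449.7 -60.8] [42.2 46.3] bbox [450.2 -60.8] rgb [211. 212. 221.]
wrist wheel 0.96 px [ 45. 378.] enc [231.7 318.1] 52.3 ell [235.4 315.7] [ 40.8 109.2] bbox [232.  317.1] rgb [ 11. 154. 150.]
wrist wheel 0.81 px [324. 328.] enc [338.2 -60.3] 33.8 ell [339.4 -60.7] [59.  65.3] bbox [338.1 -61.3] rgb [ 29. 192. 188.]
wrist wheel 0.79 px [113. 342.] enc [309.5 175.6] 33.5 ell [312.6 174. ] [52.3 63.2] bbox [312.1 174.8] rgb [ 14. 168. 164.]
wrist wheel 0.78 px [119. 232.] enc [436.8 142.7] 36.6 ell [436.6 140. ] [58.2 70.3] bbox [437.5 142. ] rgb [160. 164. 174.]
wrist wheel 0.57 px [213. 313.] enc [347.4  51.8] 31.6 ell [349.2  50.3] [53.4 58.5] bbox [348.2  51.6] rgb [216.  64.  65.]
wrist pad_wheel 0.72 px [97. 69.] ctr [601.9 160.6] size [101. 138.] yaw 173.3
wrist pad_collar 0.79 px [521.  74.] ctr [ 591.7 -246.1] size [100. 140.] yaw 174.7
wrist pad_collar 0.66 px [97. 69.] ctr [602.  160.6] size [102. 141.] yaw 172.6
wrist pa
[... 208 characters left out ...]
[25. 87.] yaw 179.7
wrist guide 0.6 px [390.  64.] ctr [ 584.2 -113.1] size [ 94. 114.] yaw 179.5
wrist plate 0.65 px [  5. 203.] ctr [474.8 284.8] size [24. 44.] yaw 166.9
wrist magazine 0.8 px [  4. 134.] ctr [549.4 241.2] size [ 24. 101.] yaw 176.2
wrist collar 0.76 px [324. 223.] ctr [449.8 -61.1] size [43. 46.] yaw 168.6
wrist wheel 0.96 px [ 45. 378.] ctr [234.2 320.5] size [ 42. 103.] yaw 133.8
wrist wheel 0.81 px [324. 328.] ctr [340.7 -60.5] size [62. 61.] yaw 40.9
wrist wheel 0.79 px [113. 342.] ctr [312.  173.2] size [61. 56.] yaw 65.2
wrist wheel 0.78 px [119. 232.] ctr [438.4 139.9] size [68. 61.] yaw 75.3
wrist wheel 0.57 px [213. 313.] ctr [353.4  46.6] size [62. 47.] yaw 47.6
```

View pics/w4.png

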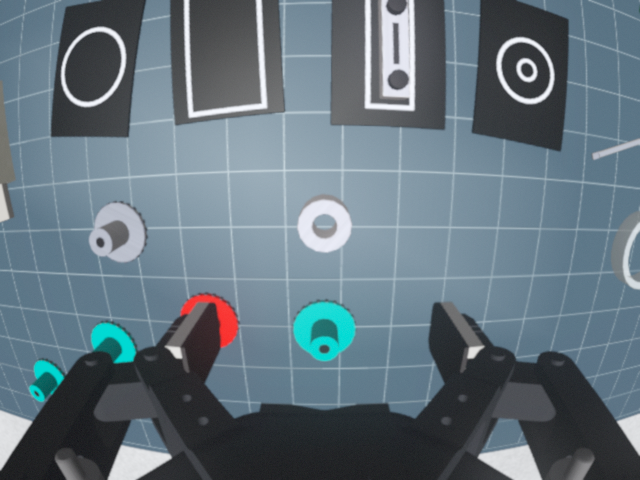

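The guide sits in its outline at (395,50). The collar is at (324,223), the steel wheel at (119,232). Grasping the collar.

Call:
{"fn": "send_rows", "kwargs": {
  "steps": [
    [[0.09,-0.04,-1.5],[0,0,0]],
    [[0.09,-0.04,-3],[0,0,0]],
    [[0.09,-0.04,-4.3],[0,0,0]],
    [[0.09,-0.04,-5.1],[0,0,0]],
    [[0.09,-0.04,-5.5],[0,0,0]],
    [[0.09,-0.04,-5.6],[0,0,0]],
    [[0.09,-0.04,-5.6],[0,0,0]]
  ]
}}

```text
time: 14.82
tool_pos: [448.7, -61.0, -20.6]
tcp_rot: [180.0, -0.1, -0.0]
ft_force: [-0.4, -0.4, 1.2]
finger_gap: 85.1
grip_force: 0.0
```

Call:
{"fn": "send_rows", "kwargs": {
  "steps": [
    [[0,0,0],[0,0,0]],
    [[0,0,0],[0,0,0]],
    [[0,0,0],[0,0,0]],
    [[0,0,0],[0,0,0]],
    [[0,0,0],[0,0,0]],
    [[0,0,0],[0,0,0]]
  ],
  "fingers": 1
}}

```text
time: 15.58
tool_pos: [448.7, -60.9, -20.5]
tcp_rot: [180.0, -0.1, -0.0]
ft_force: [-1.3, 0.2, 6.3]
finger_gap: 42.1
grip_force: 40.8
```

Call:
{"fn": "send_rows", "kwargs": {
  "steps": [
    [[0,0,1.5],[0,0,0]],
    [[0.3,-0.4,3],[0,0,0]],
    [[1.3,-1.8,3],[0,0,0]],
    [[2.4,-3.2,3],[0,0,0]],
    [[3.5,-4.6,3],[0,0,0]],
    [[4.3,-5.6,3],[0,0,0]],
    [[4.76,-6.17,3],[0,0,0]],
    [[4.76,-6.17,2],[0,0,0]],
    [[4.76,-6.17,1.5],[0,0,0]],
    [[4.76,-6.17,1.5],[0,0,0]]
  ]
}}

```text
time: 16.82
tool_pos: [588.9, -244.8, 21.4]
tcp_rot: [-179.9, 0.2, -0.0]
ft_force: [-0.0, 0.9, -0.4]
finger_gap: 42.3
grip_force: 41.1
```

```bash
python3 - <<'E'
from m import *
s=snapshot('wrist');S=sense();print(S['time'],S['tool_pos'],S['tcp_rot'],S['finger_gap'])
rects('wrist',s);save(s['img'],'w5.png')
E
```

```text
16.875 [ 589.91577246 -245.20053977   22.91870451] [-1.79951788e+02  9.38606252e-02  5.59783854e-03] 42.09408519505349
wrist pad_wheel 0.66 px [329. 214.] ctr [ 613.3 -249.6] size [99. 97.] yaw 85.4
wrist pad_collar 0.71 px [329. 215.] ctr [ 612.6 -249.5] size [99. 99.] yaw 175.0
wrist pad_guide 0.57 px [123. 239.] ctr [ 598.8 -118.5] size [100. 138.] yaw 179.6
wrist pad_plate 0.84 px [  9. 248.] ctr [595.1 -25. ] size [ 45. 132.] yaw 161.7
wrist guide 0.58 px [105. 257.] ctr [ 595.7 -118.8] size [95. 41.] yaw 0.5
wrist collar 0.89 px [324. 320.] ctr [ 571. -245.] size [70. 56.] yaw 7.2
wrist wheel 0.75 px [ 35. 469.] ctr [339.9  74.5] size [24. 70.] yaw 151.6
wrist wheel 0.61 px [  6. 470.] ctr [301.6 153.8] size [25. 74.] yaw 143.9
wrist wheel 0.32 px [  9. 247.] ctr [595.8 -27.7] size [ 45. 133.] yaw 161.7
```

View pics/w5.png

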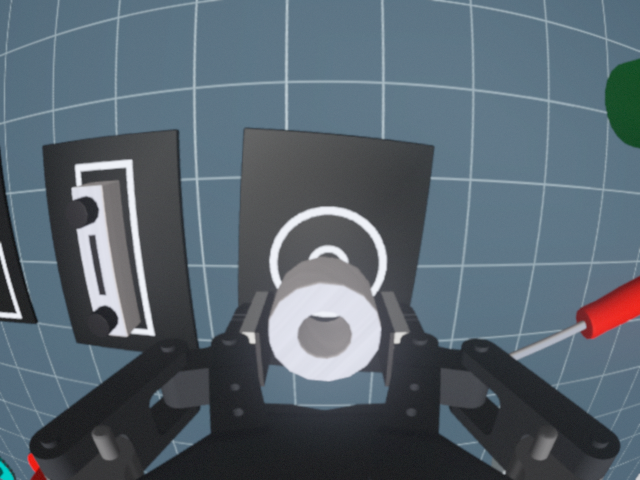

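The pad's far edge gives its centre at (592.5,-247.5), and the collar at (325,330) is nearly over it. Lowering and releasing.

Call:
{"fn": "send_rows", "kwargs": {
  "steps": [
    [[0.03,-0.03,-0.5],[0,0,0]],
    [[0.03,-0.03,-0.9],[0,0,0]],
    [[0.03,-0.03,-1.2],[0,0,0]],
    [[0.03,-0.03,-1.33],[0,0,0]],
    [[0.03,-0.03,-1.33],[0,0,0]],
    [[0.03,-0.03,-1.33],[0,0,0]]
  ]
}}

```text
time: 18.08
tool_pos: [591.6, -246.7, -16.5]
tcp_rot: [-180.0, 0.0, -0.0]
ft_force: [-0.7, 0.7, -0.3]
finger_gap: 42.5
grip_force: 41.3
```

Call:
{"fn": "send_rows", "kwargs": {
  "steps": [
    [[0,0,0],[0,0,0]],
    [[0,0,0],[0,0,0]],
    [[0,0,0],[0,0,0]],
    [[0,0,0],[0,0,0]],
    [[0,0,0],[0,0,0]],
    [[0,0,1.5],[0,0,0]],
    [[0,0,3],[0,0,0]],
    [[-0.7,1.5,4.5],[0,0,0]],
    [[-1.4,3,5.6],[0,0,0]],
    [[-2.1,4.5,5.6],[0,0,0]]
  ],
  "fingers": 0
}}

```text
time: 19.32
tool_pos: [530.3, -111.3, 155.8]
tcp_rot: [179.9, -0.4, -0.0]
ft_force: [0.5, 0.5, 0.0]
finger_gap: 85.3
grip_force: 0.0
```

Call:
{"fn": "send_rows", "kwargs": {
  "steps": [
    [[-0.7,2,-0.1],[0,0,0]],
    [[-1.4,4,-0.1],[0,0,0]],
    [[-2.1,6,-0.1],[0,0,0]],
    [[-2.8,7.8,-0.1],[0,0,0]],
    [[-3.1,8.4,-0.1],[0,0,0]],
    [[-3.1,8.4,-0.1],[0,0,0]],
    [[-3.1,8.4,-0.1],[0,0,0]]
  ]
}}

```text
time: 20.2
tool_pos: [435.9, 139.7, 148.7]
tcp_rot: [180.0, -0.0, -0.0]
ft_force: [-0.4, -0.3, -0.2]
finger_gap: 85.3
grip_force: 0.0
```

```bash
python3 - <<'E'
from m import *
s=snapshot('wrist');S=sense();print(S['time'],S['tool_pos'],S['tcp_rot'],S['finger_gap'])
circ('wrist',s,'wheel',6)
rects('wrist',s);save(s['img'],'w6.png')
E
```

```text
20.25 [436.00869922 139.46314223 148.67698876] [ 1.79983696e+02 -1.68320848e-02 -6.12682995e-02] 85.33069579663147
wrist wheel 0.92 px [514. 314.] enc [335.5 -63. ] 40.5 ell [337.9 -61.2] [57.9 77.7] bbox [338.2 -61.4] rgb [ 17. 172. 169.]
wrist wheel 0.9 px [322. 218.] enc [437.7 140.3] 31.0 ell [437.4 140.1] [59.  59.7] bbox [438.2 140.5] rgb [170. 175. 186.]
wrist wheel 0.89 px [285. 348.] enc [303. 176.] 35.4 ell [305.2 177.3] [58.5 67.7] bbox [303.3 177.3] rgb [ 14. 181. 177.]
wrist wheel 0.76 px [410. 312.] enc [344.1  53.7] 34.5 ell [345.7  56.5] [56.1 66.3] bbox [344.7  56.1] rgb [207.  49.  50.]
wrist pad_wheel 0.97 px [295.  54.] ctr [584.6 164.8] size [100. 106.] yaw 173.3
wrist pad_collar 0.61 px [634.  88.] ctr [ 594.8 -201.6] size [ 24. 140.] yaw 178.4
wrist pad_collar 0.27 px [587.  68.] ctr [ 601.1 -129. ] size [98. 46.] yaw 0.3
wrist pad_guide 0.91 px [574.  70.] ctr [ 597.4 -113.8] size [102. 141.] yaw 179.5
wrist pad_plate 0.69 px [449.  55.] ctr [590.4  26.7] size [109. 101.] yaw 3.6
wrist guide 0.87 px [587.  68.] ctr [ 595.6 -115.1] size [45. 94.] yaw 179.4
wrist plate 0.63 px [133. 183.] ctr [474.8 310.7] size [39. 53.] yaw 99.6
wrist magazine 0.61 px [111. 100.] ctr [553.4 314.2] size [122.  86.] yaw 8.8
wrist wheel 0.92 px [514. 314.] ctr [335.  -59.7] size [75. 62.] yaw 19.5
wrist wheel 0.9 px [322. 218.] ctr [438.2 140.5] size [59. 60.] yaw 179.9
wrist wheel 0.89 px [285. 348.] ctr [306.3 176.8] size [64. 61.] yaw 29.6
wrist wheel 0.76 px [410. 312.] ctr [346.5  57.6] size [57. 63.] yaw 169.2
```

View pics/w6.png

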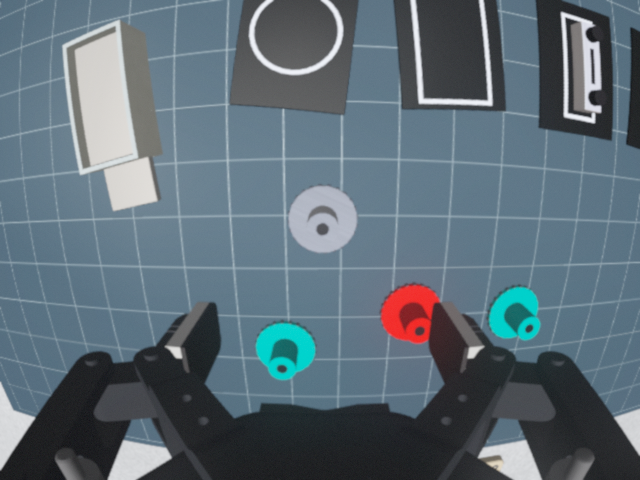

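The steel wheel is at (322,218), centre (438,140.5). The red and turquoise ones are clear of the fingers. Grasping by the hub.

Call:
{"fn": "send_rows", "kwargs": {
  "steps": [
    [[0.07,0.03,-1.5],[0,0,0]],
    [[0.07,0.03,-3],[0,0,0]],
    [[0.07,0.03,-4.3],[0,0,0]],
    [[0.07,0.03,-5],[0,0,0]],
    [[0.07,0.03,-5.3],[0,0,0]],
    [[0.07,0.03,-5.4],[0,0,0]],
    [[0.07,0.03,-5.4],[0,0,0]]
  ]
}}

```text
time: 21.62
tool_pos: [438.5, 141.3, -12.5]
tcp_rot: [-180.0, -0.1, -0.0]
ft_force: [0.1, 0.0, -0.4]
finger_gap: 85.6
grip_force: 0.0
```

Call:
{"fn": "send_rows", "kwargs": {
  "steps": [
    [[0,0,0],[0,0,0]],
    [[0,0,0],[0,0,0]],
    [[0,0,0],[0,0,0]],
    [[0,0,0],[0,0,0]],
    [[0,0,0],[0,0,0]],
    [[0,0,0],[0,0,0]],
    [[0,0,0],[0,0,0]]
  ],
  "fingers": 1
}}

```text
time: 22.5
tool_pos: [438.0, 141.3, -13.0]
tcp_rot: [-180.0, -0.0, -0.0]
ft_force: [-2.2, 0.5, 5.9]
finger_gap: 24.8
grip_force: 39.1
```

Call:
{"fn": "send_rows", "kwargs": {
  "steps": [
    [[0,0,1],[0,0,0]],
    [[0.5,0.1,2],[0,0,0]],
    [[2,0.3,2],[0,0,0]],
    [[3.5,0.5,2],[0,0,0]],
    [[4.8,0.7,2],[0,0,0]],
    [[5.47,0.76,2],[0,0,0]],
    [[5.47,0.76,1.5],[0,0,0]],
    [[5.47,0.76,1.5],[0,0,0]]
  ]
}}

```text
time: 23.5
tool_pos: [598.5, 163.4, 28.2]
tcp_rot: [179.9, 0.3, -0.0]
ft_force: [-0.2, 0.0, -1.7]
finger_gap: 24.2
grip_force: 39.8
```

```bash
python3 - <<'E'
from m import *
s=snapshot('wrist');S=sense();print(S['time'],S['tool_pos'],S['tcp_rot'],S['finger_gap'])
rects('wrist',s);save(s['img'],'w7.png')
E
```

```text
23.55 [599.05247136 163.60980145  29.26595148] [ 1.79952297e+02  2.60078541e-01 -2.49391913e-03] 24.513980499605648
wrist pad_wheel 0.82 px [320. 225.] ctr [606.1 162.7] size [100. 133.] yaw 173.6
wrist pad_guide 0.57 px [631. 280.] ctr [577.  -65.1] size [115.  38.] yaw 21.2
wrist pad_plate 0.59 px [529. 237.] ctr [607.5  28.5] size [139. 101.] yaw 3.6
wrist magazine 0.77 px [ 62. 317.] ctr [566.2 308.1] size [114.  98.] yaw 9.4
wrist wheel 0.59 px [323. 294.] ctr [579.  165.6] size [72. 82.] yaw 150.8
```

View pics/w7.png

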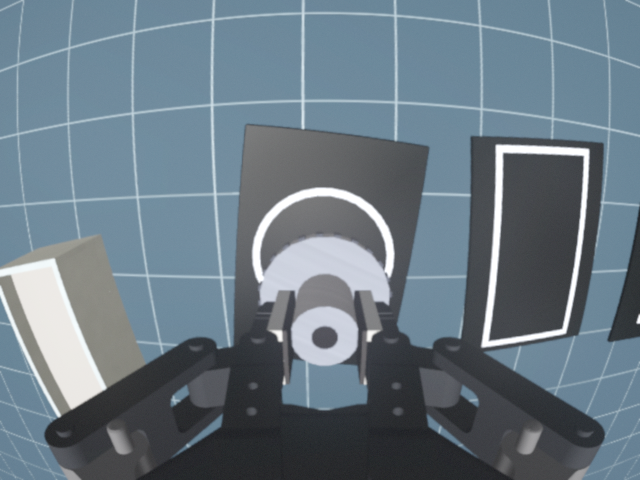

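The wheel at (325,300) is over the circle; the pad centre works out at (602.6,163). Lowering.

Call:
{"fn": "send_rows", "kwargs": {
  "steps": [
    [[0.02,-0.02,-0.5],[0,0,0]],
    [[0.02,-0.02,-0.9],[0,0,0]],
    [[0.02,-0.02,-1.2],[0,0,0]],
    [[0.02,-0.02,-1.33],[0,0,0]],
    [[0.02,-0.02,-1.33],[0,0,0]],
    [[0.02,-0.02,-1.33],[0,0,0]]
  ]
}}

```text
time: 24.75
tool_pos: [602.5, 163.4, -8.3]
tcp_rot: [-180.0, -0.0, -0.0]
ft_force: [-0.2, 0.1, -2.3]
finger_gap: 24.8
grip_force: 39.7
```

Call:
{"fn": "send_rows", "kwargs": {
  "steps": [
    [[0,0,0],[0,0,0]],
    [[0,0,0],[0,0,0]],
    [[0,0,0],[0,0,0]],
    [[0,0,0],[0,0,0]],
    [[0,0,0],[0,0,0]],
    [[0,0,1.5],[0,0,0]],
    [[0,0,3],[0,0,0]],
    [[-1,0.5,4],[0,0,0]],
    [[-2,1.5,5],[0,0,0]],
    [[-3,2.5,5],[0,0,0]]
  ],
  "fingers": 0
}}

```text
time: 26.0
tool_pos: [513.6, 239.7, 145.4]
tcp_rot: [-179.9, -0.3, -0.1]
ft_force: [0.4, 1.0, -0.1]
finger_gap: 85.6
grip_force: 0.0
```

Call:
{"fn": "send_rows", "kwargs": {
  "steps": [
    [[-1.3,1.5,0],[0,0,0.157]],
    [[-1.3,2.4,0],[0,0,0.157]],
    [[-1.3,2.4,0],[0,0,0.157]],
    [[-1.3,2.4,0],[0,0,0.157]]
  ]
}}

```text
time: 26.5
tool_pos: [473.5, 309.9, 141.6]
tcp_rot: [180.0, 0.0, 9.0]
ft_force: [0.3, -0.2, -0.3]
finger_gap: 85.5
grip_force: 0.0
```

```bash
python3 - <<'E'
from m import *
s=snapshot('wrist');S=sense();print(S['time'],S['tool_pos'],S['tcp_rot'],S['finger_gap'])
circ('wrist',s,'wheel',10)
rects('wrist',s);save(s['img'],'w8.png')
E
```

```text
26.55 [473.6366587  309.5635915  141.57825306] [1.79975819e+02 1.17063696e-02 8.93955810e+00] 85.2510293849428
wrist wheel 0.74 px [510. 111.] enc [601.  161.5] 34.2 ell [600.9 162.9] [59.4 65.5] bbox [600.6 162.1] rgb [146. 150. 160.]
wrist wheel 0.74 px [416. 390.] enc [310.2 182.7] 31.4 ell [312.2 185.5] [49.4 60.9] bbox [310.6 185. ] rgb [ 10. 158. 154.]
wrist wheel 0.57 px [529. 353.] enc [369.1  65.8] 21.7 ell [368.3  66. ] [23.2 40.1] bbox [368.4  65.8] rgb [187.  44.  44.]
wrist pad_wheel 0.56 px [501. 112.] ctr [602.2 164.6] size [101. 140.] yaw 173.3
wrist pad_plate 0.9 px [606. 144.] ctr [606.4  29.3] size [140. 102.] yaw 3.3
wrist plate 0.61 px [319. 227.] ctr [471.5 313.1] size [34. 50.] yaw 99.0
wrist magazine 0.69 px [317. 124.] ctr [552.8 326.4] size [119.  62.] yaw 9.1
wrist wheel 0.74 px [510. 111.] ctr [601.3 162.1] size [63. 63.] yaw 61.6
wrist wheel 0.74 px [416. 390.] ctr [310.3 185.9] size [49. 61.] yaw 161.0
wrist wheel 0.57 px [529. 353.] ctr [366.1  62.4] size [24. 44.] yaw 91.6
```

View pics/w8.png

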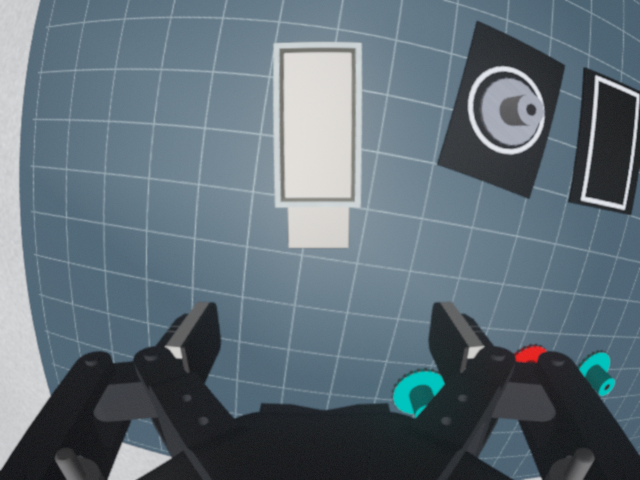

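The plate tongue spans (289–349, 207–247), yaw 9°, width 50, with its end near (455,310). The wheel sits inside its circle at (507,108). Gripping the tongue.

Call:
{"fn": "send_rows", "kwargs": {
  "steps": [
    [[-0.2,0.1,-1.5],[0,0,0]],
    [[-0.2,0.1,-3],[0,0,0]],
    [[-0.2,0.1,-4.3],[0,0,0]],
    [[-0.2,0.1,-5.1],[0,0,0]],
    [[-0.2,0.1,-5.5],[0,0,0]],
    [[-0.2,0.1,-5.7],[0,0,0]],
    [[-0.2,0.1,-5.7],[0,0,0]],
    [[-0.2,0.1,-5.7],[0,0,0]]
  ]
}}

```text
time: 28.05
tool_pos: [468.3, 313.9, -28.1]
tcp_rot: [-180.0, -0.1, 9.0]
ft_force: [-0.3, 0.0, 0.2]
finger_gap: 85.0
grip_force: 0.0
```

Call:
{"fn": "send_rows", "kwargs": {
  "steps": [
    [[0,0,0],[0,0,0]],
    [[0,0,0],[0,0,0]],
    [[0,0,0],[0,0,0]],
    [[0,0,0],[0,0,0]],
    [[0,0,0],[0,0,0]],
    [[0,0,0],[0,0,0]]
  ],
  "fingers": 1,
  "squeeze": 40
}}

```text
time: 28.8
tool_pos: [467.7, 313.6, -28.6]
tcp_rot: [-180.0, -0.0, 9.0]
ft_force: [-1.8, -0.1, 5.9]
finger_gap: 48.6
grip_force: 44.7
```

Call:
{"fn": "send_rows", "kwargs": {
  "steps": [
    [[-0.2,-0.032,0],[0,0,0]],
    [[-0.5,-0.079,0],[0,0,0]],
    [[-0.8,-0.127,0],[0,0,0]],
    [[-1.2,-0.19,0],[0,0,0]],
    [[-1.6,-0.253,0],[0,0,0]],
    [[-2,-0.317,0],[0,0,0]],
    [[-2.4,-0.38,0],[0,0,0]],
    [[-2.8,-0.443,0],[0,0,0]],
    [[-3,-0.475,0],[0,0,0]],
    [[-3,-0.475,0],[0,0,0]]
  ]
}}

```text
time: 30.05
tool_pos: [376.7, 298.9, -29.6]
tcp_rot: [180.0, 0.0, 9.0]
ft_force: [-0.1, -0.1, -0.8]
finger_gap: 49.0
grip_force: 44.1
```

```bash
python3 - <<'E'
from m import *
s=snapshot('wrist');S=sense();print(S['time'],S['tool_pos'],S['tcp_rot'],S['finger_gap'],S['ft_force'])
for r in finder.trace('plate','wrist')[:2]: print(r['box'],r['confidence'])
d=snapshot('side')
save(np.hstack([cv2.resize(s['img'],(440,330)),cv2.resize(d['img'][230:380,100:260],(352,330))]),'w9.png')
E
```

```text
30.1 [377.2501529  299.10318382 -29.34112759] [1.79997448e+02 1.15493814e-03 8.99369867e+00] 49.06309413968795 [ 0.11567818  0.45113058 -0.90694057]
[0.3889, 0.1317, 0.2312, 0.6113] 0.71
```

View pics/w9.png

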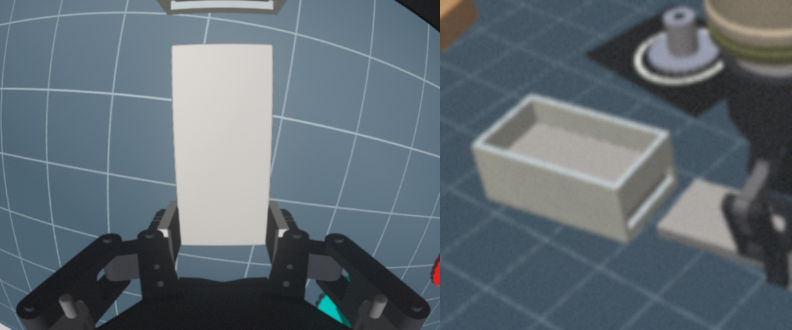

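The plate at (172–272, 44–245) is fully out and the other plates sank in place. Now measuring the plate's pose in the grip.

```bash
python3 - <<'E'
from m import *
s=snapshot('wrist');S=sense();T=S['tool_pos'];y=np.radians(S['tcp_rot'][2])
m=finder.trace('plate','wrist')[0]['mask']
k=max(cv2.findContours(m.astype(np.uint8),0,1)[0],key=len)[:,0]
for z in [20,16]:
    p=np.array([at(s,u,v,z,True)[:2] for u,v in k])-T[:2]
    p=p@np.array([[np.cos(y),-np.sin(y)],[np.sin(y),np.cos(y)]])
    print(z,cv2.minAreaRect(p.astype(np.float32)),p.min(0),p.max(0))
    f=p[(p[:,0]>15)&(p[:,0]<80)]
    for sg in (1,-1):
        g=f[(f[:,1]*sg>15)];print(np.degrees(np.polyfit(g[:,0],g[:,1],1)[0]),g[:,1].mean())
E
```

```text
20 ((41.895294189453125, -0.8188076019287109), (107.61377716064453, 48.918033599853516), 0.42600253224372864) [-11.78041956 -25.43426251] [95.63328805 23.80343503]
0.5823333257681068 23.27959408096646
0.22300975937285425 -24.87618832728203
16 ((40.996028900146484, -0.8135395050048828), (111.10671997070312, 50.50583267211914), 0.42600351572036743) [-14.42189432 -26.22797527] [96.47825461 24.60788275]
0.5622258439693143 24.079635355601752
0.28917382666189995 -25.657787686806422
```

Call:
{"fn": "send_rows", "kwargs": {
  "steps": [
    [[0,0,1],[0,0,0]],
    [[0,0,2.5],[0,0,0]],
    [[0.8,-1.2,3],[0,0,-0.03]],
    [[1.8,-2.7,3],[0,0,-0.06]],
    [[2.8,-4.1,3],[0,0,-0.09]],
    [[3.8,-5.6,3],[0,0,-0.103]],
    [[4.8,-7,3],[0,0,-0.103]],
    [[5.7,-8.3,3],[0,0,-0.103]],
    [[6.27,-9.09,2.5],[0,0,-0.103]],
    [[6.27,-9.09,2],[0,0,-0.103]]
  ]
}}

```text
time: 31.55
tool_pos: [566.9, 24.4, 30.4]
tcp_rot: [180.0, -0.1, 2.9]
ft_force: [-0.4, 0.2, -0.9]
finger_gap: 48.9
grip_force: 44.1
```

Call:
{"fn": "send_rows", "kwargs": {
  "steps": [
    [[0,0,-0.5],[0,0,0]],
    [[0,0,-0.8],[0,0,0]],
    [[0,0,-0.8],[0,0,0]]
  ]
}}

```text
time: 31.92
tool_pos: [564.2, 27.3, 5.6]
tcp_rot: [-180.0, 0.1, 3.2]
ft_force: [0.1, 0.2, -0.5]
finger_gap: 48.9
grip_force: 44.1
```

```bash
python3 - <<'E'
from m import *
s=snapshot('wrist');S=sense();T=S['tool_pos'];print(S['time'],T,S['tcp_rot'],S['finger_gap'],S['ft_force'])
m=finder.trace('plate','wrist')
for r in m[:2]: print(r['confidence'],r['box'])
rects('wrist',s)
d=snapshot('side');a=d['img']
save(np.hstack([cv2.resize(s['img'],(440,330)),cv2.resize(a[170:270,190:297],(352,330))]),'w10.png')
E
```

```text
31.975 [564.97616587  27.16364296   6.48565233] [-1.79994010e+02  3.75066479e-02  3.14650558e+00] 48.88041883364067 [ 0.35358045 -0.97090602 -0.51694554]
0.68 [0.3898, 0.1352, 0.2327, 0.6029]
wrist pad_wheel 0.75 px [ 98. 192.] ctr [602.9 160.8] size [100. 138.] yaw 173.3
wrist pad_wheel 0.17 px [587. 237.] ctr [ 592.2 -131.7] size [101.  52.] yaw 0.1
wrist pad_collar 0.91 px [634. 314.] ctr [ 541.5 -192. ] size [42. 19.] yaw 27.6
wrist pad_collar 0.55 px [558. 224.] ctr [ 598.7 -113.7] size [101. 139.] yaw 179.2
wrist pad_guide 0.82 px [558. 224.] ctr [ 598.9 -113.9] size [102. 140.] yaw 179.1
wrist pad_plate 0.87 px [326. 153.] ctr [612.8  26.9] size [127.  99.] yaw 3.5
wrist pad_plate 0.42 px [587. 238.] ctr [ 591.8 -131.8] size [102.  52.] yaw 0.5
wrist guide 0.58 px [587. 238.] ctr [ 595.7 -116.9] size [92. 47.] yaw 0.7
wrist plate 0.68 px [324. 206.] ctr [598.4  28.2] size [138.  63.] yaw 3.7
wrist wheel 0.82 px [ 77. 202.] ctr [602.3 170.4] size [81. 63.] yaw 79.6
```

View pics/w10.png

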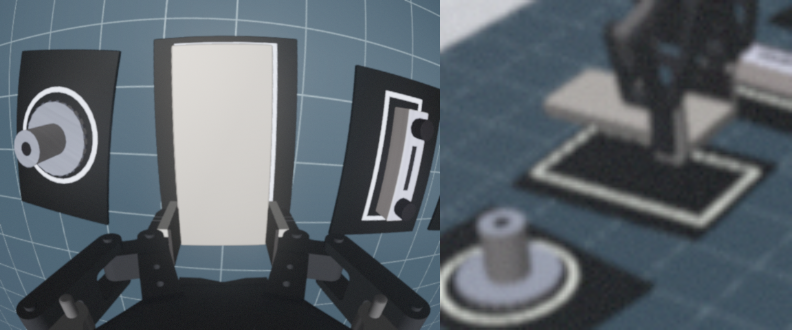

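The plate is aligned over its outline (white margin visible at (277,130)), centre about 0.5–1 mm off. The finger tips reach below the plate, so I'll creep down while watching the force.

Call:
{"fn": "send_rows", "kwargs": {
  "steps": [
    [[0.02,-0.02,-0.4],[0,0,0]],
    [[0.02,-0.02,-0.8],[0,0,0]],
    [[0.02,-0.02,-1.05],[0,0,0]],
    [[0.02,-0.02,-1.1],[0,0,0]],
    [[0.02,-0.02,-1.1],[0,0,0]]
  ]
}}

```text
time: 33.15
tool_pos: [566.0, 25.8, -26.4]
tcp_rot: [-180.0, 0.0, 3.1]
ft_force: [-0.2, -0.1, -0.7]
finger_gap: 48.8
grip_force: 44.1
```

Call:
{"fn": "send_rows", "kwargs": {
  "steps": [
    [[0,0,-0.03],[0,0,0]],
    [[0,0,-0.06],[0,0,0]],
    [[0,0,-0.08],[0,0,0]]
  ]
}}

```text
time: 33.52
tool_pos: [566.2, 25.8, -28.6]
tcp_rot: [-180.0, -0.0, 3.1]
ft_force: [-0.1, -0.3, -2.1]
finger_gap: 49.1
grip_force: 44.1
```

Call:
{"fn": "send_rows", "kwargs": {
  "steps": [
    [[0,0,-0.03],[0,0,0]],
    [[0,0,-0.06],[0,0,0]],
    [[0,0,-0.06],[0,0,0]]
  ]
}}

```text
time: 33.9
tool_pos: [566.1, 25.8, -30.1]
tcp_rot: [180.0, 0.0, 3.1]
ft_force: [-2.9, -0.2, 6.1]
finger_gap: 49.3
grip_force: 47.2
```

Call:
{"fn": "send_rows", "kwargs": {
  "steps": [
    [[0,0,-0.03],[0,0,0]],
    [[0,0,-0.06],[0,0,0]],
    [[0,0,-0.06],[0,0,0]]
  ]
}}

```text
time: 34.28
tool_pos: [566.2, 25.8, -30.2]
tcp_rot: [180.0, 0.0, 3.1]
ft_force: [-12.5, -0.6, 22.1]
finger_gap: 49.2
grip_force: 57.1
```

The tips touch the pad. Backing off 2 mm and releasing.

Call:
{"fn": "send_rows", "kwargs": {
  "steps": [
    [[0,0,0.07],[0,0,0]],
    [[0,0,0.07],[0,0,0]]
  ]
}}

```text
time: 34.52
tool_pos: [566.4, 25.8, -30.1]
tcp_rot: [180.0, -0.0, 3.1]
ft_force: [-1.3, -0.1, 4.5]
finger_gap: 49.0
grip_force: 46.9
```

Call:
{"fn": "send_rows", "kwargs": {
  "steps": [
    [[0,0,0],[0,0,0]],
    [[0,0,0],[0,0,0]],
    [[0,0,0],[0,0,0]],
    [[0,0,0],[0,0,0]],
    [[0,0,0],[0,0,0]],
    [[0,0,1],[0,0,0]],
    [[0,0,2.5],[0,0,0]],
    [[-1,0,4],[0,0,0]],
    [[-2,0,5.5],[0,0,0]],
    [[-2,0,5.5],[0,0,0]]
  ],
  "fingers": 0
}}

```text
time: 35.78
tool_pos: [507.9, 25.8, 139.8]
tcp_rot: [180.0, -0.5, 3.1]
ft_force: [0.4, 0.3, 0.9]
finger_gap: 85.5
grip_force: 0.0
```

```bash
python3 - <<'E'
from m import *
s=snapshot('wrist');print(sense()['time'],sense()['ft_force'])
rects('wrist',s);circ('wrist',s,'collar',36);circ('wrist',s,'wheel',10)
d=snapshot('scene')
for n,z in [('plate',14),('plate_top',30),('magazine',50)]:
  for q,c in [(s,'wrist'),(d,'scene')]:
    for r in finder.trace(n,c)[:2]:
        k=max(cv2.findContours(r['mask'].astype(np.uint8),0,1)[0],key=len)[:,0]
        print(c,n,r['confidence'],cv2.minAreaRect(np.array([at(q,u,v,z,c=='wrist')[:2] for u,v in k],np.float32)))
a=d['img'][200:440,150:470]
save(cv2.resize(a,(800,600),interpolation=cv2.INTER_CUBIC),'w11.png')
E
```

```text
35.825 [-0.32271105 -0.64019315 -1.27287201]
wrist pad_wheel 0.96 px [177. 111.] ctr [602.3 161.9] size [102. 141.] yaw 173.7
wrist pad_collar 0.63 px [591. 159.] ctr [ 591.7 -244.8] size [102. 140.] yaw 175.2
wrist pad_guide 0.87 px [484. 134.] ctr [ 598.3 -115.4] size [101. 140.] yaw 179.1
wrist pad_plate 0.66 px [328. 108.] ctr [606.6  26.7] size [140. 100.] yaw 3.2
wrist pad_plate 0.37 px [171. 112.] ctr [601.6 162.7] size [62. 62.] yaw 42.3
wrist guide 0.89 px [496. 135.] ctr [ 596.9 -115.8] size [91. 34.] yaw 0.4
wrist magazine 0.95 px [ 25. 176.] ctr [556.2 302.7] size [121. 105.] yaw 7.6
wrist collar 0.69 px [607. 164.] ctr [ 590.8 -237. ] size [68. 43.] yaw 85.4
wrist collar 0.33 px [ 16. 175.] ctr [551.  331.2] size [108.  32.] yaw 9.6
wrist wheel 0.91 px [286. 379.] ctr [346.4  54.2] size [66. 61.] yaw 5.4
wrist wheel 0.82 px [397. 387.] ctr [340.  -59.4] size [63. 70.] yaw 169.3
wrist wheel 0.68 px [171. 112.] ctr [601. 162.] size [62. 60.] yaw 43.3
wrist collar 0.69 px [607. 164.] enc [ 589.9 -233.2] 33.6 ell [ 589.7 -233.7] [42.1 67.5] bbox [ 589.9 -233.2] rgb [160. 159
[... 416 characters left out ...]
] enc [601.6 160.8] 31.8 ell [600.7 160.6] [58.7 61.2] bbox [600.4 160.6] rgb [150. 154. 164.]
scene plate 0.64 ((608.6080322265625, 29.709426879882812), (115.65544128417969, 60.362876892089844), 3.4777774810791016)
wrist plate_top 0.58 ((550.8677978515625, 333.08538818359375), (108.00165557861328, 31.641239166259766), 10.424789428710938)
scene plate_top 0.69 ((546.192626953125, 323.19683837890625), (97.93314361572266, 46.03168869018555), 8.981685638427734)
wrist magazine 0.95 ((556.248291015625, 302.695068359375), (120.91393280029297, 105.1738510131836), 7.620157718658447)
scene magazine 0.76 ((566.5381469726562, 334.829345703125), (151.27354431152344, 75.15555572509766), 9.483000755310059)
```

View pics/w11.png

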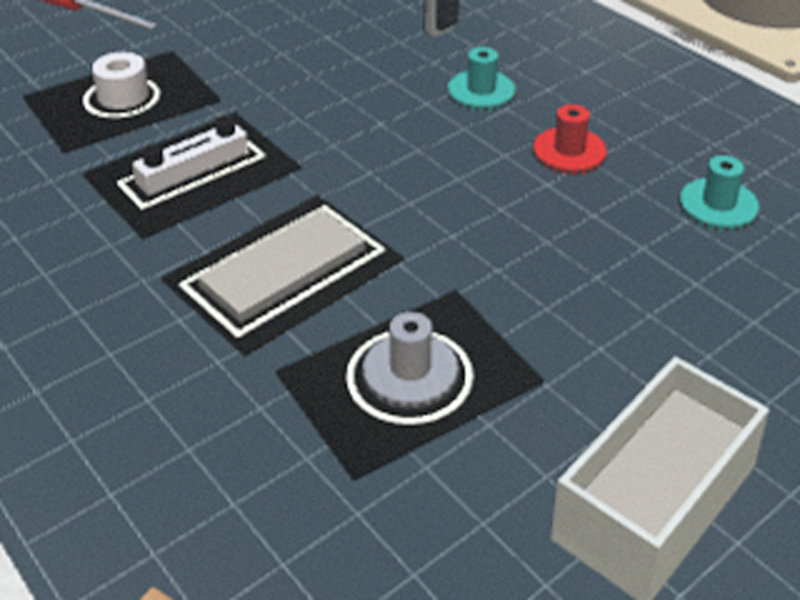

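All four parts lie inside their outlines: collar (120,85), guide (190,160), plate (283,262), wheel (410,370). The magazine still holds its plates and the gripper is clear. Handing in.

```bash
python3 -c "
from bench import order;print(order.hand_in())"
```

```text
the job is handed in; nothing more can be done
None
```

The job is handed in after about 36 s of robot time: the last images show the wheel, collar, guide bar and lowest plate flat inside their own outlines, and the other two plates still in the magazine; the judging result was not returned.

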